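# Lock a reader's window ring with a pin spanner

## Task

The ring that holds the window of the label reader has been dropped in but not locked: take the two-pin spanner from its wooden rest, feel both pins into holes of the ring, pressing only lightly so that the sprung pane is not driven down onto the lens, and with both pins fully in turn the ring clockwise until it comes up against its stop, without forcing it. Then stand the spanner back in its rest the way it stood and let go; leave the other things alone.

Things in the scene. Friction and masses are not known exactly. Their poses are not given: they have to be found in the camera images.
- reader: label reader screwed to the bench, looking up: grey housing 96 x 96 mm, 46 mm high, on a flange 124 (x) x 96 (y) x 6 mm; on top a round collar 92 mm across, its rim about 56.5 mm above the bench, with the ring in it. Origin: centre of its underside, on the bench; z up.
- window_centre (a point): point on the ring's axis, 60 mm above the reader's foot. The ring (steel, 34 mm inside, 68 outside, 8 thick) has six 8 mm through holes, 60 degrees apart on a 51 mm circle. Its face at rest is up to 1 mm above or below this point, and no pose tells where the holes are: look, or turn the pins lightly on its face until they drop in; up to 6 N that does not drag it round
- window (a joint): how far the pane, and the ring on it, are pressed down, m: 0 at rest, negative down, springing back. They stand on a wave spring: 2 N of push starts to move them, then 3 N per mm; at -0.0035 the pane strikes the lens under it
- ring (a joint): how far the ring is turned, rad, clockwise from above positive; 0 = lugs at the entry gaps, 1.2 = locked, hard against its stop; it starts between 0.3 and 0.6. It turns stiffly, taking up to 0.3 N m all the way, and stays where it is left; over 1 N m at the stop would harm it. The value does not tell where the holes stand
- spanner: upright two-pin face spanner, about 180 g: steel crosshead 64 (x) x 20 x 9 mm with two pins under it, a round stem, on top a black paddle handle 66 (x) x 18 (y: grip here) x 34 mm high, its middle 78 mm above the origin. Origin: centre of the crosshead's underside, which lies on the ring when the pins are fully in; z up the stem. The same turned half round
- pin_a (a point): middle of the end of the spanner's +x pin (6 mm thick, 7 mm long, bevelled end), 25.5 mm from the stem's axis and 7 mm below the spanner's origin
- pin_b (a point): the same for the -x pin; the pins are 51 mm apart
- rest: wooden rest 84 (x) x 44 (y) x 26 mm, fixed; a pocket 68 x 24 mm in its top has ledges 13.6 mm above the bench that carry the crosshead, and between them a slot 10 mm wide along x for the pins. Origin: centre of its underside; z up. The spanner stands in it with its origin 13.6 mm above the rest's, x along x (either way round), with 2 mm of play
- small_box_a: small kraft box 51 x 50 x 66 mm, bystander; origin centre of its underside
- small_box_b: small kraft box 51 x 50 x 66 mm, bystander; origin centre of its underside
- screwdriver: screwdriver 200 mm long lying flat, right of the work, bystander; origin under its middle
- tape_measure: yellow tape measure 35 x 75 x 62 mm, bystander; origin centre of its underside
Things that resemble listed ones, but are neither listed nor needed, are in the scene too. What is shaped like the spanner but pink, purple or red is not meant.

How it is judged (in metres and radians):
On the way, in this order (a step that is already met when the one before it is completed fails the run):
1. both pins are in holes of the ring, before it has been turned home (z of each of pin_a, pin_b in the frame of window_centre below -0.005 m and horizontal distance between spanner and window_centre below 0.004 m and value of joint ring below 0.9 rad), for 0.2 s.
2. the ring has been turned up to its stop with both pins in it (z of each of pin_a, pin_b in the frame of window_centre below -0.005 m and horizontal distance between spanner and window_centre below 0.004 m and value of joint ring above 1.17 rad), for 0.1 s.
At the end, for the whole second after the job is handed in: The ring is against its stop (within 0.04 rad), and the spanner stands at rest in its wooden rest, crosshead down on the ledges (within 3 mm in height, 6 mm sideways), upright within 0.1 rad (value of joint ring above 1.16 rad and horizontal distance between spanner and rest below 0.006 m and z of spanner in the frame of rest between 0.011 and 0.0165 m and angle between spanner's own z axis and vertical below 0.1 rad and angle between the x axis of spanner and the x axis of rest, either way round below 0.25 rad and linear speed of spanner below 0.02 m/s); the robot touches nothing.
It fails at once if the pane was pressed down onto the lens (over 3.2 mm, about 11 N) (value of joint window below -0.0032 m).
It fails at once if the spanner was forced: it bore on the reader or its ring with more than 50 N, summed over both pins and the shoulder (over 1.1 N m at the pins) (contact force between spanner and reader above 50 N).
It fails at once if a bystander was moved by more than 20 mm (distance of any of small_box_a, small_box_b, screwdriver, tape_measure from where it was at the start of the episode above 0.02 m).
It fails at once if the spanner was dropped or tipped over (angle between spanner's own z axis and vertical above 1 rad).
It also fails if it takes over 72 s, if anything falls off the work surface, if the arm or the gripper's body presses on something with over 40 N, if the wrist force passes 120 N, or if a joint passes its speed limit or range.

## Robot

A 6-joint arm with a two-finger parallel gripper is mounted at the origin on a cart in front of the work surface, level with it; the furniture and walls round the work are solid. World frame = base frame: x ahead of the robot, y to its left, z up, the work surface at z = 0. Lengths are in m, angles in degrees, forces in N, time in s.
With the tool pointing down it reaches from about 0.3 to 0.75 m from the base axis. Payload 8.5 kg.
Tool frame: the origin (TCP) lies between the finger pads; the fingertips stand env.finger_overhang ahead of it and the grasp point (between the pads) lies 2 mm behind it (env.finger_overhang is the distance from the TCP to the fingertips, in m); z points along the fingers, y is the line along which they close (so a half turn about z gives the same grasp; the last joint's range is limited). The gripper opens to 85 mm and grips with 20 to 120 N. Pads are 22 mm wide; open, the fingers measure 114 mm over their backs; the gripper's body (76 mm by 85 mm) begins 54 mm behind the grasp point. The pads swing forward as they close: fully open they stand 13 mm farther back than shut.
Start: joints at [56.935, 21.807, 74.336, -0, 83.858, -12.336], TCP at [0.195, 0.514, 0.248] pointing down, gripper open.
Joint ranges: [-178.18, 178.18], [-50.72, 133.34], [12.68, 142.11], [-81.47, 261.47], [9.98, 163.14], [-165.26, 165.26]. Speed limits (degrees/s): [136.94, 136.94, 180, 180, 180, 180].

## Interface

Orientations are given as a 3x3 rotation matrix whose columns are the frame's x, y, z axes.
In Python, from rig import env gives the robot as it stands. The module is installed in compiled form; this text tells all that it offers.
- The arm moves only by the tool jog_arm, never from a script. Its arguments are lists of equal length, an entry for each row: "hand": the finger opening in m, from 0 to 0.0854; "travel": the shift along the world's x, y, z in m, a list of three; "yaw": the turn about the world's z in rad. A call has exactly 5 rows; each row shifts and turns the commanded pose from where the row before left it; what a row does not reach is not made up. A row lasts 1/8 s, in which the tool goes at most 62.5 mm and 10.7 degrees, less where a joint would pass 70% of its speed; a pose out of reach is approached as far as the arm can. A call is refused whole if a number of a shift passes 0.0625 or a number of a turn 0.188, either way. A call with a gripper value outside its range is refused whole. The fingers move at their own pace and stop on an object; "grip_force" is the grip in N (left out, the last holds). Time passes only in rows, so rows that do not move let the fingers close, or fill a call up. It gives the time, the measured TCP pose, the force, the opening and the grip force at its end, in the units of the state.
- env.observe(): the state, without advancing time (a new reading comes with each control period).
- env.get_image(name): name is "side" or "top" or "wrist"; returns the picture (384x512x3 uint8, red, green, blue); there is no depth.
- env.calibration(name): a dict with "fx", "fy", "cx", "cy" (pixels), "position" and "rotation" of the camera in the world; the wrist camera has in their place "hand_eye" (4x4, takes a point from camera to tool coordinates, whose origin is the TCP and whose axes are the flange's). Camera axes: x right, y down, z forward; pixel columns grow to the right and rows downward; lengths in m; the calibration is good to about 2 mm. A picture is of the moment at which its call begins: read the wrist's pose just before it. calibration takes no time and is no camera call.
- env.close_job(): hands the job in; it is judged then, once.
The state is a dict: "time_s": time; "q": joint angles; "qvel": joint speeds; "joint_efforts": joint torques, N m; "position": TCP position; "tool_rot": TCP orientation; "ft_force": force on the tool from outside, world axes, zero at the start; "wrist_torque": the same for the moment, N m; "grip_width": finger opening in m; "gripper_force": force on a finger pad.
Only numpy, scipy, OpenCV 4.12 (cv2) and the standard library are available. Lean on these libraries where they do the work, as an engineer would, in place of code of your own. Each camera call takes 0.05 s, during which the arm holds its last target. There are 200 camera calls.

## Working session

There is one attempt and no reset: what is moved stays moved. The work goes in short steps, Python scripts to look and compute and a tool call to move; the robot and the scene stay as the last step left them, time stands still between calls to the robot, and variables do not carry over. Pictures are saved under pics/ and viewed, at most 10 in all, crops included, and the job is handed in when it is done.

Besides the shell and the picture viewer there is one more tool, called after ">>>" as name(argument=value, ...) on one line, values as JSON. jog_arm: Moves the arm, as the interface text tells. Its arguments: {"type":"object","properties":{"hand":{"type":"array"},"travel":{"type":"array"},"yaw":{"type":"array"},"grip_force":{"type":"number"}},"required":["hand","travel","yaw"]}

```bash
mkdir -p pics
cat > h.py <<'E'
import numpy as np, cv2
from rig import env
def cam(n):
    c=env.calibration(n)
    if 'hand_eye' in c:
        s=env.observe(); T=np.eye(4); T[:3,:3]=s['tool_rot']; T[:3,3]=s['position']
        M=T@np.array(c['hand_eye']); R,p=M[:3,:3],M[:3,3]
    else: R,p=np.array(c['rotation']),np.array(c['position'])
    return c,R,p
def pic(n,f):
    k=cam(n); im=env.get_image(n)[:,:,::-1].copy(); cv2.imwrite('pics/'+f,im); return im,k
def ray(k,u,v):
    c,R,p=k; return p,R@np.array([(u-c['cx'])/c['fx'],(v-c['cy'])/c['fy'],1.])
def onz(k,u,v,z):
    p,d=ray(k,u,v); return p+d*(z-p[2])/d[2]
def proj(k,P):
    c,R,p=k; q=R.T@(np.array(P)-p); return q[0]/q[2]*c['fx']+c['cx'],q[1]/q[2]*c['fy']+c['cy']
E
python3 - <<'E'
from h import *
import pickle
a,ka=pic('top','top0.png'); b,kb=pic('side','side0.png')
pickle.dump((ka,kb),open('k.pkl','wb'))
s=env.observe(); print(s['time_s'],s['tool_rot'],s['ft_force'],env.finger_overhang,s['grip_width'])
for k in(ka,kb): print(k[0]['fx'],k[2],k[1])
print(env.calibration('wrist'))
E
```

```text
0.1 [[-9.35282856e-01  3.53900445e-01 -6.74570125e-04]
 [ 3.53901003e-01  9.35282254e-01 -1.08911589e-03]
 [ 2.45474868e-04 -1.25736246e-03 -9.99999179e-01]] [ 0.18070206 -0.4094992  -0.2867239 ] 0.017 0.08516404755341091
348.8339825878779 [0.44425699 0.09909792 1.09560077] [[ 0.02468651 -0.98909687  0.14518249]
 [-0.99969401 -0.02465294  0.00203058]
 [ 0.00157073 -0.14518819 -0.98940281]]
434.8369611439461 [ 0.83755471 -0.72465929  1.12736219] [[ 0.97004802  0.17635675 -0.1670483 ]
 [ 0.24244552 -0.74556006  0.62077401]
 [-0.01506686 -0.64268071 -0.76598596]]
{'fx': 298.91847482585047, 'fy': 298.91847482585047, 'cx': 259.763223033166, 'cy': 197.19766474525977, 'hand_eye': array([[-2.73551707e-04, -9.62035821e-01, -2.72923075e-01,
         6.91836090e-02],
       [ 9.99997012e-01,  3.99881781e-04, -2.41185721e-03,
        -5.16723598e-04],
       [ 2.42943000e-03, -2.72922919e-01,  9.62032836e-01,
        -1.25311195e-01],
       [ 0.00000000e+00,  0.00000000e+00,  0.00000000e+00,
         1.00000000e+00]])}
```

View pics/top0.png

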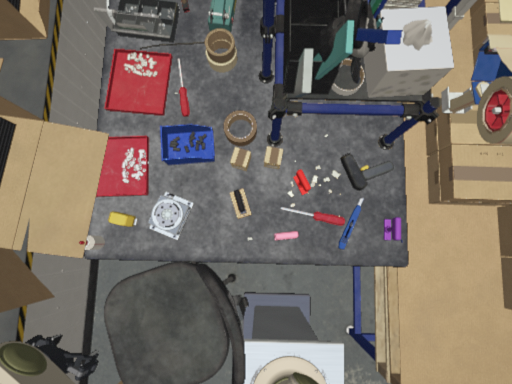

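View pics/side0.png

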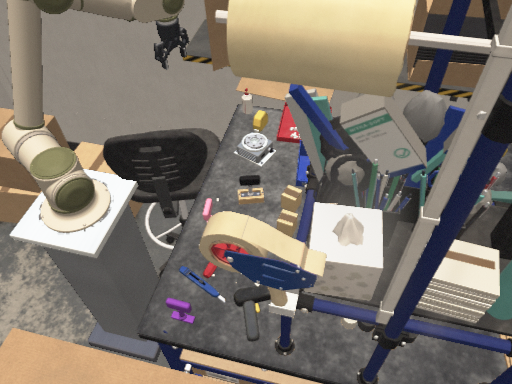

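The top view shows the reader at about (171,215), the spanner (black paddle) in its rest at (241,203), the boxes at (240,157) and (273,155), and the yellow tape at (122,219). The side view agrees: reader (256,145), spanner (250,181–192). The purple and pink objects are decoys.

Run:
```python
from h import *
import pickle
ka,kb=pickle.load(open('k.pkl','rb')); a=cv2.imread('pics/top0.png')
print('reader',onz(ka,171,215,.058),'handle',onz(ka,240,203,.105),'rest',onz(ka,241,203,.02))
g=a.max(2); m=(g<45).astype(np.uint8); m[:188]=0;m[218:]=0;m[:,:230]=0;m[:,252:]=0
c=max(cv2.findContours(m,0,2)[0],key=cv2.contourArea); r=cv2.minAreaRect(c); print(r)
b=cv2.boxPoints(r); print([onz(ka,*p,.109)[:2].round(4) for p in b])
print('boxes',onz(ka,240,157,.05),onz(ka,273,155,.05))
cv2.imwrite('pics/c.png',cv2.resize(a[180:250,100:270],None,fx=4.5,fy=4.5,interpolation=2))
```

```text
reader [0.51532332 0.36491918 0.058     ] handle [0.551209   0.15817511 0.105     ] rest [0.56046323 0.16014609 0.02      ]
((241.0, 205.5), (4.0, 9.0), 0.0)
[array([0.5308, 0.1601]), array([0.5564, 0.161 ]), array([0.5567, 0.1496]), array([0.5311, 0.1488])]
boxes [0.69913927 0.1661627  0.05      ] [0.70798441 0.06493078 0.05      ]
```

View pics/c.png

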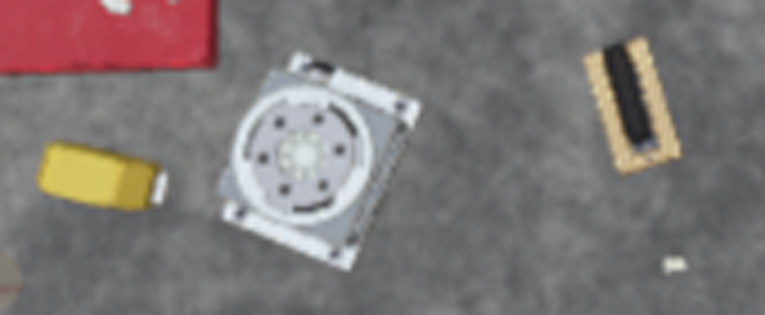

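>>> jog_arm(hand=[0.085,0.085,0.085,0.085,0.085], travel=[[0.0625,-0.03,-0.01],[0.0625,-0.03,-0.01],[0.0625,-0.03,-0.01],[0.0625,-0.03,-0.01],[0.06,-0.03,-0.01]], yaw=[0.13,0.13,0.13,0.13,0.13])

```text
time_s: 0.72
position: [0.4746, 0.3785, 0.2028]
tool_rot: [[-0.958, -0.288, -0.001], [-0.288, 0.958, -0.0], [0.001, -0.0, -1.0]]
ft_force: [0.4, 1.0, -0.0]
grip_width: 0.0853
gripper_force: 0.0
```

>>> jog_arm(hand=[0.085,0.085,0.085,0.085,0.085], travel=[[0,0,0],[0,0,0],[0,0,0],[0,0,0],[0,0,0]], yaw=[0,0,0,0,0])

```text
time_s: 1.35
position: [0.4725, 0.3801, 0.2037]
tool_rot: [[-0.959, -0.285, 0.0], [-0.285, 0.959, 0.0], [-0.0, 0.0, -1.0]]
ft_force: [-0.4, 0.1, -0.1]
grip_width: 0.0853
gripper_force: 0.0
```

Run:
```python
from h import *
import pickle
s=env.observe(); print(s['position'],s['qvel'],s['q'])
w,k=pic('wrist','w1.png'); pickle.dump(k,open('k1.pkl','wb'))
print(proj(k,[.515,.365,.06]))
```

```text
[0.47253878 0.38010343 0.20367851] [-0.35024906  0.1951958  -0.090942   -0.02722543 -0.01155581 -0.14320117] [ 2.76410435e+01  2.93541529e+01  6.92047766e+01 -5.98471203e-04
  8.14181333e+01 -7.89222815e+01]
(np.float64(233.13833964669774), np.float64(227.14146636060406))
```

View pics/w1.png

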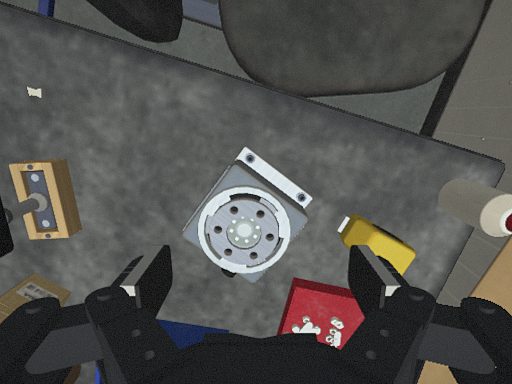

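The wrist view shows the reader ring centred at about (244,230) with six dark holes round it, and the rest and spanner at the left (45,200). I measure the holes and the rest corners next.

```bash
cat > ring.py <<'E'
from h import *
def ring(im,k,c0,r=(.02,.031),z=.060):
    g=cv2.resize(im,None,fx=4,fy=4,interpolation=cv2.INTER_CUBIC).min(2)
    m=(g<85).astype(np.uint8); out=[]
    for c in cv2.findContours(m,1,2)[0]:
        A=cv2.contourArea(c)/16
        if A<6: continue
        M=cv2.moments(c); u,v=(M['m10']/M['m00']/4-.375,M['m01']/M['m00']/4-.375); P=onz(k,u,v,z)[:2]
        if np.hypot(*(P-c0))<.034: out.append((u,v,A,*P))
    return np.array(out)
E
python3 - <<'E'
from ring import *
import pickle
k=pickle.load(open('k1.pkl','rb')); w=cv2.imread('pics/w1.png')
c0=onz(k,244,230,.06)[:2]; print(c0)
o=ring(w,k,c0); np.set_printoptions(suppress=True,precision=4)
for r in o: print(r,np.hypot(*(r[3:]-c0)))
# rest wood mask
hsv=cv2.cvtColor(w,cv2.COLOR_BGR2HSV); m=cv2.inRange(hsv,(8,60,60),(28,255,255)); m[:150]=0;m[250:]=0;m[:,95:]=0
c=max(cv2.findContours(m,0,2)[0],key=cv2.contourArea); print(cv2.minAreaRect(c),cv2.approxPolyDP(c,3,True)[:,0].tolist())
for p in [(10,162),(66,159),(80,238),(27,241)]: print(p,onz(k,*p,.026))
E
```

```text
[0.51485385 0.37581879]
[253.2981 254.3877  25.2188   0.5371   0.3916] 0.027306901032099856
[227.8647 251.0217  26.0312   0.5408   0.3666] 0.02751450520625062
[269.5609 236.1731  29.3125   0.514    0.4013] 0.025538205775874737
[217.698  228.4943  28.3125   0.5206   0.3511] 0.025376743566582306
[260.0614 213.1581  33.7188   0.494    0.3858] 0.023119145737035645
[233.6805 209.1716  32.5      0.4973   0.3607] 0.02314016785025651
[244.9234 196.4808 145.0312   0.4823   0.3675] 0.033616840478936705
((45.47227096557617, 198.87722778320312), (84.73751831054688, 57.551025390625), 77.27564239501953) [[65, 159], [9, 164], [20, 202], [30, 193], [25, 171], [42, 169], [57, 227], [40, 229], [34, 211], [24, 214], [30, 239], [69, 237], [81, 229]]
(10, 162) [0.5252 0.1286 0.026 ]
(66, 159) [0.5058 0.1832 0.026 ]
(80, 238) [0.5891 0.208  0.026 ]
(27, 241) [0.6093 0.1524 0.026 ]
```

>>> jog_arm(hand=[0.085,0.085,0.085,0.085,0.085], travel=[[0.0,-0.02,0],[0.02,-0.06,0],[0.015,-0.06,0],[0.005,-0.06,0],[0,0,0]], yaw=[0,0,0,0,0])

```text
time_s: 2.02
position: [0.5133, 0.1771, 0.2036]
tool_rot: [[-0.96, -0.279, 0.0], [-0.279, 0.96, -0.0], [0.0, -0.0, -1.0]]
ft_force: [-0.2, -0.3, -0.9]
grip_width: 0.0848
gripper_force: 0.0
```

>>> jog_arm(hand=[0.085,0.085,0.085,0.085,0.085], travel=[[0,0,0],[0,0,0],[0,0,0],[0,0,0],[0,0,0]], yaw=[0,0,0,0,0])

```text
time_s: 2.65
position: [0.5127, 0.1806, 0.2034]
tool_rot: [[-0.959, -0.285, -0.0], [-0.285, 0.959, -0.0], [0.0, 0.0, -1.0]]
ft_force: [-0.4, -0.0, -0.3]
grip_width: 0.0847
gripper_force: 0.0
```

Run:
```python
from h import *
import pickle
s=env.observe(); print(s['position'],s['qvel'])
w,k=pic('wrist','w2.png'); pickle.dump(k,open('k2.pkl','wb'))
```

```text
[0.51273315 0.18064628 0.2033856 ] [-0.26699818  0.0919411   0.11066918 -0.08036614 -0.05051507  0.02485653]
```

View pics/w2.png

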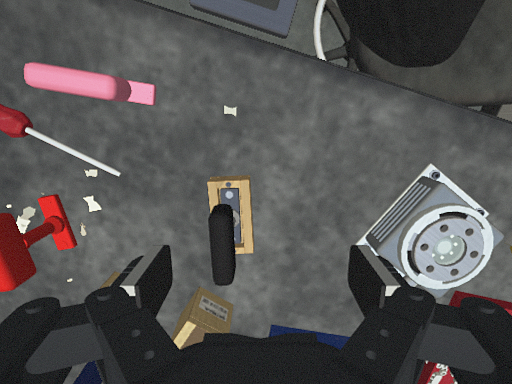

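The wrist view shows the rest with corners near (208,179), (251,176) and (254,253), and the black handle from (220,205) to (223,284), running along image v.

Run:
```python
from h import *
import pickle
np.set_printoptions(suppress=True,precision=4)
k=pickle.load(open('k2.pkl','rb')); w=cv2.imread('pics/w2.png')
P=[onz(k,*p,.026)[:2] for p in [(208,179),(251,176.5),(254,253)]]
print(P,np.linalg.norm(P[1]-P[0]),np.linalg.norm(P[2]-P[1]),'rest c',(P[0]+P[2])/2,np.degrees(np.arctan2(*(P[2]-P[1])[::-1])))
m=(w.max(2)<60).astype(np.uint8); m[:195]=0;m[292:]=0;m[:,:203]=0;m[:,242:]=0
c=max(cv2.findContours(m,0,2)[0],key=cv2.contourArea); x=c[:,0]; print(cv2.boundingRect(c))
# handle axis: mid columns for rows
R=[(v,np.where(m[v])[0].min(),np.where(m[v])[0].max()) for v in (225,245,265,275,281)]
for v,a,b in R: print(v,a,b,onz(k,(a+b)/2,v,.105)[:2],(b-a+1))
hd=np.array([np.cos(np.radians(16.6)),np.sin(np.radians(16.6)),0])
y=np.array([-hd[1],hd[0],0])
C=np.array([*((P[0]+P[2])/2),.0136])
for s in(1,-1):
  for t in(1,-1): print('pred',s,t,proj(k,C+s*.033*hd+t*.009*y+[0,0,.095]))
```

```text
[array([0.5248, 0.1273]), array([0.5095, 0.1692]), array([0.5918, 0.1964])] 0.044598742869108005 0.08662636157658585 rest c [0.5583 0.1618] 18.27320297301723
(208, 204, 28, 82)
225 209 233 [0.5378 0.1549] 25
245 210 234 [0.5544 0.16  ] 25
265 212 235 [0.5716 0.1658] 24
275 213 233 [0.5807 0.1677] 21
281 214 232 [0.5862 0.1692] 19
pred 1 1 (np.float64(234.52246491154187), np.float64(287.73166234770304))
pred 1 -1 (np.float64(213.01620628493146), np.float64(287.73038032323603))
pred -1 1 (np.float64(232.4635592711329), np.float64(212.93243739212755))
pred -1 -1 (np.float64(209.29893102780613), np.float64(212.9451923632023))
```

>>> jog_arm(hand=[0.085,0.085,0.085,0.085,0.085], travel=[[0.022,-0.01,0],[0.022,-0.0095,0],[0,0,-0.04],[0,0,-0.04],[0,0,-0.03]], yaw=[0.02,0,0,0,0])

```text
time_s: 3.32
position: [0.5564, 0.1608, 0.0918]
tool_rot: [[-0.953, -0.303, -0.001], [-0.303, 0.953, -0.0], [0.001, 0.0, -1.0]]
ft_force: [-0.1, -0.1, 0.5]
grip_width: 0.0851
gripper_force: 0.0
```

>>> jog_arm(hand=[0.05,0.03,0.01,0.01,0.01], travel=[[0,0,0],[0,0,0],[0,0,0],[0,0,0],[0,0,0]], yaw=[0,0,0,0,0], grip_force=60)

```text
time_s: 3.95
position: [0.5573, 0.1608, 0.0947]
tool_rot: [[-0.953, -0.303, 0.002], [-0.303, 0.953, 0.0], [-0.002, -0.001, -1.0]]
ft_force: [-1.3, -1.8, 5.4]
grip_width: 0.0172
gripper_force: 58.9
```

>>> jog_arm(hand=[0.01,0.01,0.01,0.01,0.01], travel=[[0,0,0],[0,0,0],[0,0,0],[0,0,0],[0,0,0]], yaw=[0,0,0,0,0])

```text
time_s: 4.58
position: [0.5573, 0.1608, 0.0946]
tool_rot: [[-0.953, -0.303, 0.002], [-0.303, 0.953, 0.0], [-0.002, -0.001, -1.0]]
ft_force: [-0.4, -0.1, 6.3]
grip_width: 0.0171
gripper_force: 58.9
```

>>> jog_arm(hand=[0.01,0.01,0.01,0.01,0.01], travel=[[0,0,0.01],[0,0,0.03],[0,0,0.03],[0,0,0.02],[0,0,0]], yaw=[0,0,0,0,0])

```text
time_s: 5.2
position: [0.5572, 0.161, 0.1849]
tool_rot: [[-0.953, -0.303, 0.003], [-0.303, 0.953, 0.0], [-0.003, -0.001, -1.0]]
ft_force: [-0.0, 0.1, -2.2]
grip_width: 0.0173
gripper_force: 58.7
```

>>> jog_arm(hand=[0.01,0.01,0.01,0.01,0.01], travel=[[0,0,0],[0,0,0],[0,0,0],[0,0,0],[0,0,0]], yaw=[0,0,0,0,0])

```text
time_s: 5.82
position: [0.5568, 0.1609, 0.1833]
tool_rot: [[-0.953, -0.303, -0.0], [-0.303, 0.953, -0.0], [0.0, 0.0, -1.0]]
ft_force: [-0.3, 0.2, -1.2]
grip_width: 0.017
gripper_force: 58.7
```

Run:
```python
from h import *
import pickle
s=env.observe(); print(s['position'],s['ft_force'],s['wrist_torque'])
w,k=pic('wrist','w3.png'); pickle.dump((k,s['position'],s['tool_rot']),open('k3.pkl','wb'))
R=np.array(s['tool_rot']); p=np.array(s['position'])
for x in(.032,-.032):
  for y in(-.01,.01): print('cross',x,y,proj(k,p+R@[x,y,.081-.009]))
for x in(.033,-.033):
  for y in(-.009,.009): print('handle',x,y,proj(k,p+R@[x,y,.081-.095]))
cv2.imwrite('pics/w3c.png',cv2.resize(w[150:384,160:360],None,fx=2.5,fy=2.5))
```

```text
[0.55677112 0.16087354 0.18332824] [-0.28304287  0.18027877 -1.1824375 ] [-0.02606202 -0.04234917  0.02221326]
cross 0.032 -0.01 (np.float64(245.99120547182136), np.float64(171.0941680650589))
cross 0.032 0.01 (np.float64(275.8715404618607), np.float64(171.09821211927186))
cross -0.032 -0.01 (np.float64(247.1150011500348), np.float64(257.84776058760804))
cross -0.032 0.01 (np.float64(274.60858273758424), np.float64(257.86857438371715))
handle 0.033 -0.009 (np.float64(238.3014582245739), np.float64(209.71929930557098))
handle 0.033 0.009 (np.float64(284.2756762676285), np.float64(209.73824829258857))
handle -0.033 -0.009 (np.float64(241.1893336718769), np.float64(348.7465502254904))
handle -0.033 0.009 (np.float64(281.0612498670807), np.float64(348.8027101756845))
```

View pics/w3c.png

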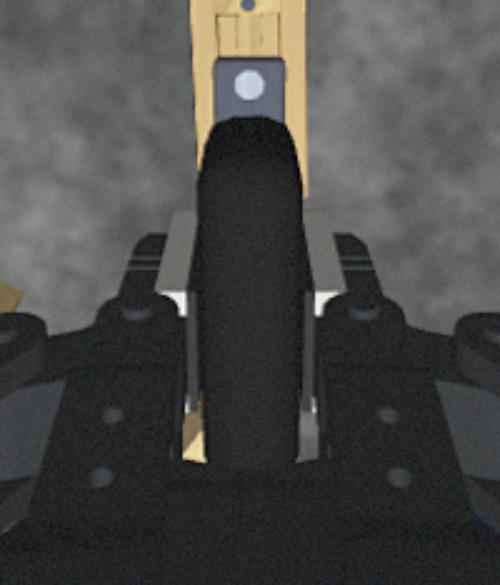

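The crop shows the crosshead's near edge at v≈172.8, u 245.6–274. So the spanner sits about 1.2 mm toward tool −x in the grip and is otherwise straight. I'll go past the reader and re-measure the ring at the final yaw.

>>> jog_arm(hand=[0.01,0.01,0.01,0.01,0.01], travel=[[0.004,0.052,0],[0.004,0.052,0],[0.004,0.052,0],[0.004,0.052,0],[0.004,0.052,0]], yaw=[0.07,0.07,0.07,0.07,0.07])

```text
time_s: 6.5
position: [0.5767, 0.4226, 0.1834]
tool_rot: [[-0.79, -0.614, 0.0], [-0.614, 0.79, -0.0], [-0.0, -0.0, -1.0]]
ft_force: [1.8, -0.2, -2.5]
grip_width: 0.0173
gripper_force: 58.9
```

>>> jog_arm(hand=[0.01,0.01,0.01,0.01,0.01], travel=[[0,0,0],[0,0,0],[0,0,0],[0,0,0],[0,0,0]], yaw=[0,0,0,0,0])

```text
time_s: 7.12
position: [0.577, 0.4203, 0.1837]
tool_rot: [[-0.792, -0.611, 0.0], [-0.611, 0.792, 0.0], [-0.0, -0.0, -1.0]]
ft_force: [-0.0, -0.2, -1.5]
grip_width: 0.0174
gripper_force: 59.0
```

Run:
```python
from ring import *
import pickle
np.set_printoptions(suppress=True,precision=4)
s=env.observe(); print(s['position'],s['tool_rot'][0],np.abs(s['qvel']).max())
w,k=pic('wrist','w4.png'); pickle.dump(k,open('k4.pkl','wb'))
c0=np.array([.5173,.3762]); print(proj(k,[*c0,.06]))
o=ring(w,k,c0)
for r in o: print(r,np.hypot(*(r[3:]-c0)),np.degrees(np.arctan2(*(r[3:]-c0)[::-1])))
cv2.imwrite('pics/w4c.png',cv2.resize(w[0:260,130:390],None,fx=2.2,fy=2.2))
```

```text
[0.577  0.4203 0.1837] [-0.7916 -0.611   0.0003] 0.27811697938922314
(np.float64(262.4742588823456), np.float64(107.05024475000477))
[261.7999 140.5337  56.4062   0.5385   0.3919] 0.026344770063410988 36.5850943424603
[234.8228 124.7423  58.6562   0.5418   0.3669] 0.026244324485130952 -20.818359332683997
[288.7426 124.6052  59.3125   0.5151   0.4014] 0.025285220256891745 95.07175747992683
[234.0259  91.7369  64.5625   0.5219   0.3514] 0.025222685878983932 -79.59164332004342
[289.58    91.6524  66.0312   0.4951   0.386 ] 0.02425851012201452 156.22492012651975
[261.8241  74.4873  67.8438   0.4985   0.361 ] 0.024194350972663384 -141.01547225792692
[279.6163  66.221   90.25     0.4854   0.3682] 0.032852290340143794 -165.9075326582344
```

View pics/w4c.png

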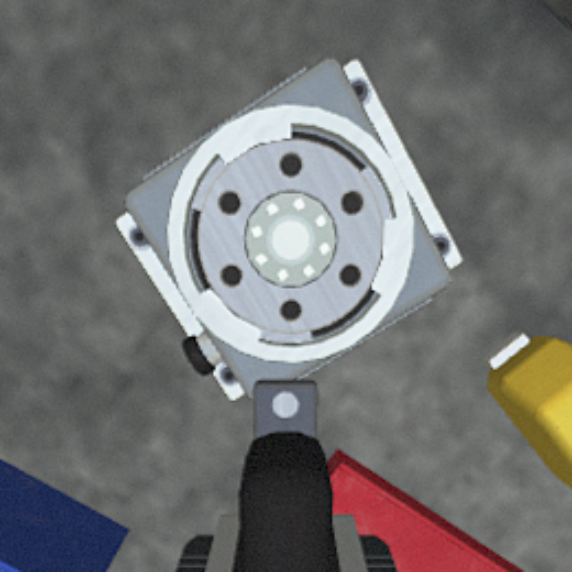

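>>> jog_arm(hand=[0.01,0.01,0.01,0.01,0.01], travel=[[-0.0301,-0.022,0],[-0.0301,-0.0221,0],[0,0,-0.015],[0,0,-0.014],[0,0,0]], yaw=[0,0,0,0,0])

```text
time_s: 7.8
position: [0.5167, 0.3768, 0.1525]
tool_rot: [[-0.791, -0.612, -0.003], [-0.612, 0.791, -0.001], [0.003, 0.001, -1.0]]
ft_force: [0.3, -1.1, -1.7]
grip_width: 0.0176
gripper_force: 59.1
```

>>> jog_arm(hand=[0.01,0.01,0.01,0.01,0.01], travel=[[0,0,0],[0,0,0],[0,0,0],[0,0,0],[0,0,0]], yaw=[0,0,0,0,0])

```text
time_s: 8.43
position: [0.5166, 0.3768, 0.1545]
tool_rot: [[-0.791, -0.612, 0.0], [-0.612, 0.791, 0.0], [-0.0, -0.0, -1.0]]
ft_force: [-0.4, 0.6, -1.6]
grip_width: 0.0168
gripper_force: 59.1
```

>>> jog_arm(hand=[0.01,0.01,0.01,0.01,0.01], travel=[[0,0,-0.001],[0,0,-0.001],[0,0,-0.001],[0,0,-0.001],[0,0,0]], yaw=[0,0,0,0,0])

```text
time_s: 9.05
position: [0.5166, 0.3768, 0.1503]
tool_rot: [[-0.791, -0.612, -0.0], [-0.612, 0.791, -0.0], [0.0, 0.0, -1.0]]
ft_force: [0.0, 0.7, -1.5]
grip_width: 0.0172
gripper_force: 59.1
```

>>> jog_arm(hand=[0.01,0.01,0.01,0.01,0.01], travel=[[0.0001,-0.0006,-0.001],[0,0,-0.001],[0,0,-0.001],[0,0,0],[0,0,0]], yaw=[0,0,0,0,0])

```text
time_s: 9.68
position: [0.5167, 0.3762, 0.1474]
tool_rot: [[-0.791, -0.612, 0.0], [-0.612, 0.791, 0.0], [-0.0, -0.0, -1.0]]
ft_force: [-0.9, 0.7, -1.1]
grip_width: 0.0172
gripper_force: 59.1
```

>>> jog_arm(hand=[0.01,0.01,0.01,0.01,0.01], travel=[[0,0,-0.0005],[0,0,-0.0005],[0,0,0],[0,0,0],[0,0,0]], yaw=[0,0,0,0,0])

```text
time_s: 10.3
position: [0.5167, 0.3762, 0.1465]
tool_rot: [[-0.791, -0.612, 0.0], [-0.612, 0.791, 0.0], [-0.0, -0.0, -1.0]]
ft_force: [0.3, 0.0, -2.4]
grip_width: 0.0171
gripper_force: 59.1
```

>>> jog_arm(hand=[0.01,0.01,0.01,0.01,0.01], travel=[[0,0,-0.0005],[0,0,-0.0005],[0,0,0],[0,0,0],[0,0,0]], yaw=[0,0,0,0,0])

```text
time_s: 10.92
position: [0.5167, 0.3762, 0.1454]
tool_rot: [[-0.791, -0.612, 0.0], [-0.612, 0.791, 0.0], [-0.0, -0.0, -1.0]]
ft_force: [-0.4, -0.1, -1.7]
grip_width: 0.0172
gripper_force: 59.1
```

>>> jog_arm(hand=[0.01,0.01,0.01,0.01,0.01], travel=[[0,0,-0.0005],[0,0,-0.0005],[0,0,0],[0,0,0],[0,0,0]], yaw=[0,0,0,0,0])

```text
time_s: 11.55
position: [0.5167, 0.3762, 0.1444]
tool_rot: [[-0.791, -0.612, 0.0], [-0.612, 0.791, 0.0], [-0.0, 0.0, -1.0]]
ft_force: [0.1, 0.3, -1.5]
grip_width: 0.0174
gripper_force: 59.1
```

>>> jog_arm(hand=[0.01,0.01,0.01,0.01,0.01], travel=[[0,0,-0.0005],[0,0,-0.0005],[0,0,0],[0,0,0],[0,0,0]], yaw=[0,0,0,0,0])

```text
time_s: 12.18
position: [0.5167, 0.3762, 0.1434]
tool_rot: [[-0.791, -0.612, 0.0], [-0.612, 0.791, -0.0], [-0.0, -0.0, -1.0]]
ft_force: [-0.3, -0.9, -0.8]
grip_width: 0.0171
gripper_force: 59.1
```

>>> jog_arm(hand=[0.01,0.01,0.01,0.01,0.01], travel=[[0,0,-0.0005],[0,0,-0.0005],[0,0,0],[0,0,0],[0,0,0]], yaw=[0,0,0,0,0])

```text
time_s: 12.8
position: [0.5167, 0.3762, 0.1424]
tool_rot: [[-0.791, -0.612, -0.0], [-0.612, 0.791, -0.0], [0.0, 0.0, -1.0]]
ft_force: [-0.5, 0.0, -1.9]
grip_width: 0.0171
gripper_force: 59.1
```

>>> jog_arm(hand=[0.01,0.01,0.01,0.01,0.01], travel=[[0,0,-0.0005],[0,0,-0.0005],[0,0,0],[0,0,0],[0,0,0]], yaw=[0,0,0,0,0])

```text
time_s: 13.42
position: [0.5167, 0.3762, 0.1414]
tool_rot: [[-0.791, -0.612, 0.0], [-0.612, 0.791, 0.0], [-0.0, 0.0, -1.0]]
ft_force: [-0.2, 0.7, -1.5]
grip_width: 0.0172
gripper_force: 59.1
```

>>> jog_arm(hand=[0.01,0.01,0.01,0.01,0.01], travel=[[0,0,-0.0005],[0,0,0],[0,0,0],[0,0,0],[0,0,0]], yaw=[0,0,0,0,0])

```text
time_s: 14.05
position: [0.5167, 0.3762, 0.1409]
tool_rot: [[-0.791, -0.612, 0.0], [-0.612, 0.791, 0.0], [-0.0, -0.0, -1.0]]
ft_force: [0.9, -0.5, -0.8]
grip_width: 0.0171
gripper_force: 59.1
```

>>> jog_arm(hand=[0.01,0.01,0.01,0.01,0.01], travel=[[0,0,-0.0005],[0,0,0],[0,0,0],[0,0,0],[0,0,0]], yaw=[0,0,0,0,0])

```text
time_s: 14.68
position: [0.5167, 0.3762, 0.1405]
tool_rot: [[-0.791, -0.612, 0.0], [-0.612, 0.791, 0.0], [-0.0, -0.0, -1.0]]
ft_force: [-0.0, -0.4, 0.4]
grip_width: 0.0173
gripper_force: 59.2
```

>>> jog_arm(hand=[0.01,0.01,0.01,0.01,0.01], travel=[[0,0,0],[0,0.0001,0],[0,0.0001,0],[0,0,0],[0,0,0]], yaw=[-0.04,-0.04,-0.04,0,0])

```text
time_s: 15.3
position: [0.5167, 0.3764, 0.1405]
tool_rot: [[-0.858, -0.513, 0.0], [-0.513, 0.858, 0.0], [-0.0, 0.0, -1.0]]
ft_force: [-0.4, -0.8, -0.1]
grip_width: 0.0171
gripper_force: 59.4
```

```bash
cat > st.py <<'E'
from h import *
s=env.observe(); R=s['tool_rot']; print(s['time_s'],np.array(s['position']).round(4),'yaw',np.arctan2(-R[1][0],-R[0][0]).round(4),'F',np.array(s['ft_force']).round(2),'T',np.array(s['wrist_torque']).round(3),np.array(s['joint_efforts'])[5].round(3))
E
python3 st.py
```

```text
15.3 [0.5167 0.3764 0.1405] yaw 0.5391 F [-0.4  -0.85 -0.1 ] T [0.102 0.064 0.206] 0.211
```

>>> jog_arm(hand=[0.01,0.01,0.01,0.01,0.01], travel=[[0,0.0001,0],[0,0.0001,0],[0,0.0001,0],[-0.0001,0.0001,0],[0,0,0]], yaw=[-0.06,-0.06,-0.06,-0.06,0])

```text
time_s: 15.92
position: [0.5165, 0.3769, 0.1405]
tool_rot: [[-0.956, -0.295, 0.0], [-0.295, 0.956, 0.0], [-0.0, 0.0, -1.0]]
ft_force: [-0.3, 1.5, 1.1]
grip_width: 0.0173
gripper_force: 59.4
```

```bash
python3 st.py
```

```text
15.925 [0.5165 0.3769 0.1405] yaw 0.2993 F [-0.34  1.46  1.13] T [0.229 0.125 0.144] 0.504
```

>>> jog_arm(hand=[0.01,0.01,0.01,0.01,0.01], travel=[[0,0.0001,0],[0,0.0001,0],[0,0.0001,0],[-0.0001,0.0001,0],[0,0,0]], yaw=[-0.06,-0.06,-0.06,-0.04,0])

```text
time_s: 16.55
position: [0.5165, 0.3774, 0.1405]
tool_rot: [[-0.997, -0.08, 0.0], [-0.08, 0.997, 0.001], [-0.0, 0.0, -1.0]]
ft_force: [0.0, 1.0, 0.9]
grip_width: 0.0171
gripper_force: 59.5
```

```bash
python3 st.py
```

```text
16.55 [0.5165 0.3774 0.1405] yaw 0.0799 F [0.02 1.05 0.91] T [0.413 0.041 0.292] 0.432
```

>>> jog_arm(hand=[0.01,0.01,0.01,0.01,0.01], travel=[[0,0,0],[0,0,0],[0,0,0],[0,0,0],[0,0,0]], yaw=[-0.01,-0.01,-0.01,0,0], grip_force=35)

```text
time_s: 17.18
position: [0.5165, 0.3773, 0.1405]
tool_rot: [[-0.999, -0.048, 0.0], [-0.048, 0.999, 0.0], [-0.0, 0.0, -1.0]]
ft_force: [-0.2, 3.7, 1.0]
grip_width: 0.0172
gripper_force: 59.5
```

```bash
python3 st.py
```

```text
17.175 [0.5165 0.3773 0.1405] yaw 0.0484 F [-0.23  3.65  1.02] T [0.806 0.083 0.283] 0.284
```

>>> jog_arm(hand=[0.01,0.01,0.01,0.01,0.01], travel=[[0,0,0],[0,0,0],[0,0,0],[0,0,0],[0,0,0]], yaw=[-0.01,-0.01,-0.01,0,0])

```text
time_s: 17.8
position: [0.5165, 0.3773, 0.1405]
tool_rot: [[-1.0, -0.018, 0.0], [-0.018, 1.0, 0.0], [-0.0, 0.0, -1.0]]
ft_force: [0.4, 4.4, 0.6]
grip_width: 0.0171
gripper_force: 59.5
```

```bash
python3 st.py
```

```text
17.8 [0.5165 0.3773 0.1405] yaw 0.0182 F [0.42 4.44 0.64] T [1.136 0.041 0.305] 0.282
```

>>> jog_arm(hand=[0.01,0.01,0.01,0.01,0.01], travel=[[0,0.0003,0],[0,0.0003,0],[0,0,0],[0,0,0],[0,0,0]], yaw=[-0.01,-0.01,-0.01,0,0])

```text
time_s: 18.42
position: [0.5165, 0.3776, 0.1404]
tool_rot: [[-1.0, 0.012, -0.0], [0.012, 1.0, -0.0], [0.0, -0.0, -1.0]]
ft_force: [0.5, 1.6, 0.0]
grip_width: 0.0169
gripper_force: 59.5
```

```bash
python3 st.py
```

```text
18.425 [0.5165 0.3776 0.1404] yaw -0.0119 F [0.52 1.62 0.03] T [ 0.478 -0.033  0.265] 0.274
```

>>> jog_arm(hand=[0.01,0.01,0.01,0.01,0.01], travel=[[0,0.0003,0],[0,0,0],[0,0,0],[0,0,0],[0,0,0]], yaw=[-0.01,-0.01,-0.01,0,0])

```text
time_s: 19.05
position: [0.5165, 0.3779, 0.1404]
tool_rot: [[-0.999, 0.042, -0.0], [0.042, 0.999, -0.0], [0.0, -0.0, -1.0]]
ft_force: [-0.0, -0.4, 0.2]
grip_width: 0.0172
gripper_force: 59.5
```

```bash
python3 st.py
```

```text
19.05 [0.5165 0.3779 0.1404] yaw -0.0419 F [-0.04 -0.43  0.19] T [-0.153 -0.027  0.247] 0.269
```

>>> jog_arm(hand=[0.01,0.01,0.01,0.01,0.01], travel=[[0,0.0001,0],[0,0,0],[0,0,0],[0,0,0],[0,0,0]], yaw=[-0.01,-0.01,-0.005,0,0])

```text
time_s: 19.68
position: [0.5165, 0.3781, 0.1404]
tool_rot: [[-0.998, 0.067, -0.0], [0.067, 0.998, -0.0], [0.0, -0.0, -1.0]]
ft_force: [-0.5, -1.6, 1.0]
grip_width: 0.0171
gripper_force: 59.5
```

```bash
python3 st.py
```

```text
19.675 [0.5165 0.3781 0.1404] yaw -0.0668 F [-0.48 -1.59  1.03] T [-0.394  0.065  0.21 ] 0.277
```

>>> jog_arm(hand=[0.01,0.01,0.01,0.01,0.01], travel=[[0,0,0],[0,0,0],[0,0,0],[0,0,0],[0,0,0]], yaw=[-0.01,-0.01,-0.005,0,0])

```text
time_s: 20.3
position: [0.5165, 0.3781, 0.1404]
tool_rot: [[-0.996, 0.092, -0.0], [0.092, 0.996, -0.0], [0.0, -0.0, -1.0]]
ft_force: [-0.9, -1.8, -0.1]
grip_width: 0.0169
gripper_force: 59.5
```

```bash
python3 st.py
```

```text
20.3 [0.5165 0.3781 0.1404] yaw -0.0918 F [-0.9  -1.82 -0.06] T [-0.448  0.02   0.297] 0.273
```

>>> jog_arm(hand=[0.01,0.01,0.01,0.01,0.01], travel=[[0,0,0],[0,0,0],[0,0,0],[0,0,0],[0,0,0]], yaw=[-0.01,-0.01,0,0,0])

```text
time_s: 20.92
position: [0.5165, 0.3782, 0.1404]
tool_rot: [[-0.994, 0.112, 0.0], [0.112, 0.994, -0.0], [-0.0, 0.0, -1.0]]
ft_force: [0.1, -0.9, 0.7]
grip_width: 0.0172
gripper_force: 59.4
```

```bash
python3 st.py
```

```text
20.925 [0.5165 0.3782 0.1404] yaw -0.1118 F [ 0.11 -0.94  0.68] T [-0.413  0.     0.226] 0.251
```

>>> jog_arm(hand=[0.01,0.01,0.01,0.01,0.01], travel=[[0,0,0],[0,0,0],[0,0,0],[0,0,0],[0,0,0]], yaw=[-0.01,-0.01,0,0,0])

```text
time_s: 21.55
position: [0.5165, 0.3782, 0.1404]
tool_rot: [[-0.991, 0.131, 0.0], [0.131, 0.991, 0.0], [-0.0, 0.0, -1.0]]
ft_force: [-0.8, -1.5, 0.1]
grip_width: 0.0171
gripper_force: 59.4
```

```bash
python3 st.py
```

```text
21.55 [0.5165 0.3782 0.1404] yaw -0.1318 F [-0.78 -1.45  0.06] T [-0.271 -0.067  0.258] 0.251
```

>>> jog_arm(hand=[0.01,0.01,0.01,0.01,0.01], travel=[[0,0,0],[0,0,0],[0,0,0],[0,0,0],[0,0,0]], yaw=[-0.01,-0.01,0,0,0])

```text
time_s: 22.18
position: [0.5165, 0.3782, 0.1404]
tool_rot: [[-0.989, 0.151, 0.0], [0.151, 0.989, 0.0], [-0.0, 0.0, -1.0]]
ft_force: [0.1, -0.6, 0.3]
grip_width: 0.017
gripper_force: 59.5
```

```bash
python3 st.py
```

```text
22.175 [0.5165 0.3782 0.1404] yaw -0.1518 F [ 0.05 -0.58  0.32] T [-0.171  0.015  0.256] 0.257
```

>>> jog_arm(hand=[0.01,0.01,0.01,0.01,0.01], travel=[[0,0,0],[0,0,0],[0,0,0],[0,0,0],[0,0,0]], yaw=[-0.01,-0.01,0,0,0])

```text
time_s: 22.8
position: [0.5165, 0.3782, 0.1405]
tool_rot: [[-0.985, 0.171, 0.0], [0.171, 0.985, 0.0], [-0.0, 0.0, -1.0]]
ft_force: [0.6, 0.5, 0.4]
grip_width: 0.0173
gripper_force: 59.5
```

```bash
python3 st.py
```

```text
22.8 [0.5165 0.3782 0.1405] yaw -0.1718 F [0.65 0.46 0.37] T [-0.062 -0.07   0.312] 0.264
```

>>> jog_arm(hand=[0.01,0.01,0.01,0.01,0.01], travel=[[0,0,0],[0,0,0],[0,0,0],[0,0,0],[0,0,0]], yaw=[-0.01,-0.01,0,0,0])

```text
time_s: 23.42
position: [0.5165, 0.3782, 0.1404]
tool_rot: [[-0.982, 0.191, 0.0], [0.191, 0.982, 0.0], [-0.0, 0.0, -1.0]]
ft_force: [-0.2, 0.9, 0.8]
grip_width: 0.0169
gripper_force: 59.5
```

```bash
python3 st.py
```

```text
23.425 [0.5165 0.3782 0.1404] yaw -0.1918 F [-0.18  0.89  0.84] T [ 0.091 -0.107  0.238] 0.266
```

>>> jog_arm(hand=[0.01,0.01,0.01,0.01,0.01], travel=[[0,0.0001,0],[0,0,0],[0,0,0],[0,0,0],[0,0,0]], yaw=[-0.01,-0.01,0,0,0])

```text
time_s: 24.05
position: [0.5165, 0.3783, 0.1404]
tool_rot: [[-0.978, 0.21, 0.0], [0.21, 0.978, 0.0], [-0.0, 0.0, -1.0]]
ft_force: [0.2, 0.0, 1.2]
grip_width: 0.0173
gripper_force: 59.5
```

```bash
python3 st.py
```

```text
24.05 [0.5165 0.3783 0.1404] yaw -0.2118 F [0.21 0.05 1.16] T [ 0.066 -0.17   0.278] 0.256
```

>>> jog_arm(hand=[0.01,0.01,0.01,0.01,0.01], travel=[[0,0,0],[0,0,0],[0,0,0],[0,0,0],[0,0,0]], yaw=[-0.01,-0.01,0,0,0])

```text
time_s: 24.68
position: [0.5165, 0.3783, 0.1404]
tool_rot: [[-0.973, 0.23, 0.0], [0.23, 0.973, 0.0], [-0.0, 0.0, -1.0]]
ft_force: [0.9, 1.4, -0.1]
grip_width: 0.0175
gripper_force: 59.5
```

```bash
python3 st.py
```

```text
24.675 [0.5165 0.3783 0.1404] yaw -0.2318 F [ 0.95  1.4  -0.09] T [ 0.107 -0.203  0.214] 0.261
```

>>> jog_arm(hand=[0.01,0.01,0.01,0.01,0.01], travel=[[0,0.0001,0],[0,0,0],[0,0,0],[0,0,0],[0,0,0]], yaw=[-0.01,-0.01,0,0,0])

```text
time_s: 25.3
position: [0.5165, 0.3784, 0.1404]
tool_rot: [[-0.968, 0.249, 0.0], [0.249, 0.968, -0.0], [-0.0, -0.0, -1.0]]
ft_force: [0.2, -0.7, 0.5]
grip_width: 0.0176
gripper_force: 59.5
```

```bash
python3 st.py
```

```text
25.3 [0.5165 0.3784 0.1404] yaw -0.2518 F [ 0.16 -0.65  0.5 ] T [ 0.071 -0.228  0.221] 0.254
```

>>> jog_arm(hand=[0.01,0.01,0.01,0.01,0.01], travel=[[0,0,0],[0,0,0],[0,0,0],[0,0,0],[0,0,0]], yaw=[-0.01,-0.01,0,0,0])

```text
time_s: 25.92
position: [0.5165, 0.3784, 0.1404]
tool_rot: [[-0.963, 0.268, 0.0], [0.268, 0.963, -0.0], [-0.0, -0.0, -1.0]]
ft_force: [0.9, 0.6, 0.5]
grip_width: 0.017
gripper_force: 59.7
```

```bash
python3 st.py
```

```text
25.925 [0.5165 0.3784 0.1404] yaw -0.2718 F [0.93 0.62 0.46] T [ 0.089 -0.241  0.406] 0.465
```

>>> jog_arm(hand=[0.01,0.01,0.01,0.01,0.01], travel=[[0,0,0],[0,0,0],[0,0,0],[0,0,0],[0,0,0]], yaw=[-0.004,-0.003,0,0,0])

```text
time_s: 26.55
position: [0.5165, 0.3784, 0.1404]
tool_rot: [[-0.961, 0.275, 0.0], [0.275, 0.961, 0.0], [-0.0, 0.0, -1.0]]
ft_force: [1.7, 1.1, 1.2]
grip_width: 0.0169
gripper_force: 59.8
```

```bash
python3 st.py
```

```text
26.55 [0.5165 0.3784 0.1404] yaw -0.2787 F [1.67 1.07 1.2 ] T [ 0.102 -0.26   0.577] 0.577
```

>>> jog_arm(hand=[0.01,0.01,0.01,0.01,0.01], travel=[[0,0,0],[0,0,0],[0,0,0.003],[0,0,0.005],[0,0,0.005]], yaw=[0.025,0.02,0,0,0])

```text
time_s: 27.18
position: [0.5164, 0.3783, 0.1537]
tool_rot: [[-0.973, 0.232, -0.0], [0.232, 0.973, -0.0], [0.0, -0.0, -1.0]]
ft_force: [-0.1, 0.1, -1.6]
grip_width: 0.0172
gripper_force: 59.0
```

>>> jog_arm(hand=[0.01,0.01,0.01,0.01,0.01], travel=[[0,0,0.015],[0,0,0.016],[0,0,0],[0,0,0],[0,0,0]], yaw=[0,0,0,0,0])

```text
time_s: 27.8
position: [0.5163, 0.3783, 0.1838]
tool_rot: [[-0.973, 0.232, -0.001], [0.232, 0.973, -0.001], [0.001, -0.001, -1.0]]
ft_force: [-0.7, -0.1, -1.2]
grip_width: 0.0169
gripper_force: 59.1
```

```bash
python3 st.py
```

```text
27.8 [0.5163 0.3783 0.1838] yaw -0.2338 F [-0.72 -0.08 -1.18] T [-0.008  0.053 -0.004] 0.0
```

>>> jog_arm(hand=[0.01,0.01,0.01,0.01,0.01], travel=[[0.0102,-0.0543,0],[0.0102,-0.0543,0],[0.0102,-0.0543,0],[0.0102,-0.0543,0],[0,0,0]], yaw=[0.135,0.135,0.136,0.136,0])

```text
time_s: 28.42
position: [0.558, 0.1578, 0.1841]
tool_rot: [[-0.954, -0.3, -0.001], [-0.3, 0.954, -0.001], [0.001, -0.0, -1.0]]
ft_force: [-0.3, 0.9, -2.2]
grip_width: 0.0172
gripper_force: 59.1
```

>>> jog_arm(hand=[0.01,0.01,0.01,0.01,0.01], travel=[[0,0,0],[0,0,0],[0,0,0],[0,0,0],[0,0,0]], yaw=[0,0,0,0,0])

```text
time_s: 29.05
position: [0.5572, 0.1615, 0.1844]
tool_rot: [[-0.953, -0.304, 0.0], [-0.304, 0.953, -0.0], [-0.0, -0.0, -1.0]]
ft_force: [-0.8, 0.1, -1.8]
grip_width: 0.0169
gripper_force: 59.1
```

```bash
python3 st.py
python3 - <<'E'
from h import *
w,k=pic('wrist','w5.png'); a=cv2.imread('pics/w3.png')
f=lambda i:cv2.resize(i[130:270,190:330],None,fx=2.8,fy=2.8)
cv2.imwrite('pics/w5c.png',np.hstack([f(a),f(w)]))
E
```

```text
29.05 [0.5572 0.1615 0.1844] yaw 0.3086 F [-0.84  0.14 -1.77] T [-0.013  0.032 -0.045] 0.002
```

View pics/w5c.png

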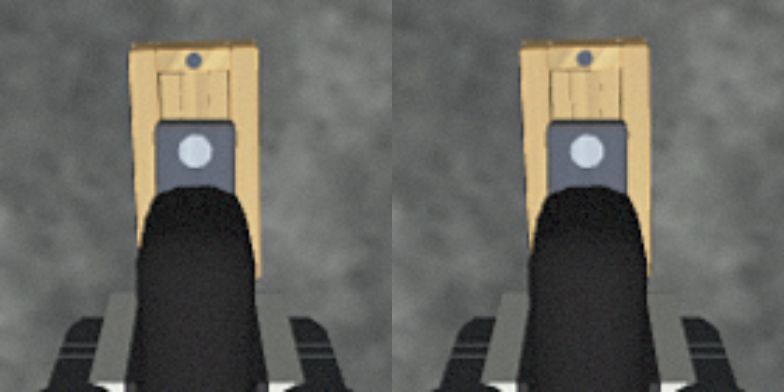

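The two crops match, so the spanner hasn't slipped and lines up with the rest as it did at the lift. Lowering it now.

>>> jog_arm(hand=[0.01,0.01,0.01,0.01,0.01], travel=[[0,-0.0006,-0.03],[0,0,-0.03],[0,0,-0.014],[0,0,0],[0,0,0]], yaw=[0,0,0,0,0])

```text
time_s: 29.72
position: [0.5579, 0.1606, 0.1116]
tool_rot: [[-0.953, -0.303, 0.002], [-0.303, 0.953, 0.0], [-0.002, -0.0, -1.0]]
ft_force: [-0.5, 0.0, -1.6]
grip_width: 0.017
gripper_force: 59.1
```

>>> jog_arm(hand=[0.01,0.01,0.01,0.01,0.01], travel=[[0,0,-0.003],[0,0,-0.003],[0,0,-0.002],[0,0,0],[0,0,0]], yaw=[0,0,0,0,0])

```text
time_s: 30.35
position: [0.5573, 0.1606, 0.1024]
tool_rot: [[-0.953, -0.303, 0.0], [-0.303, 0.953, -0.0], [-0.0, -0.0, -1.0]]
ft_force: [0.2, 0.9, -1.4]
grip_width: 0.0173
gripper_force: 59.1
```

>>> jog_arm(hand=[0.01,0.01,0.01,0.01,0.01], travel=[[0,0,-0.002],[0,0,-0.002],[0,0,-0.002],[0,0,0],[0,0,0]], yaw=[0,0,0,0,0])

```text
time_s: 30.98
position: [0.5573, 0.1606, 0.0964]
tool_rot: [[-0.953, -0.303, 0.0], [-0.303, 0.953, 0.0], [-0.0, 0.0, -1.0]]
ft_force: [-0.1, 0.1, -2.1]
grip_width: 0.0172
gripper_force: 59.1
```

>>> jog_arm(hand=[0.01,0.01,0.01,0.01,0.01], travel=[[0,0,-0.001],[0,0,-0.0008],[0,0,0],[0,0,0],[0,0,0]], yaw=[0,0,0,0,0])

```text
time_s: 31.6
position: [0.5573, 0.1605, 0.0947]
tool_rot: [[-0.953, -0.303, 0.0], [-0.303, 0.953, -0.0], [-0.0, -0.0, -1.0]]
ft_force: [-0.2, 0.1, 0.2]
grip_width: 0.017
gripper_force: 59.2
```

>>> jog_arm(hand=[0.02,0.03,0.05,0.07,0.085], travel=[[0,0,0],[0,0,0],[0,0,0],[0,0,0],[0,0,0]], yaw=[0,0,0,0,0])

```text
time_s: 32.22
position: [0.5573, 0.1606, 0.0946]
tool_rot: [[-0.953, -0.303, 0.0], [-0.303, 0.953, 0.0], [-0.0, 0.0, -1.0]]
ft_force: [-0.4, 0.0, 0.3]
grip_width: 0.0823
gripper_force: 0.0
```

>>> jog_arm(hand=[0.085,0.085,0.085,0.085,0.085], travel=[[0,0,0],[0,0,0.02],[0,0,0.04],[0,0,0.05],[-0.045,0.02,0]], yaw=[0,0,0,0,0])

```text
time_s: 32.85
position: [0.515, 0.1801, 0.208]
tool_rot: [[-0.954, -0.301, 0.009], [-0.301, 0.954, 0.001], [-0.009, -0.002, -1.0]]
ft_force: [-0.1, 0.3, -0.9]
grip_width: 0.0852
gripper_force: 0.0
```

>>> jog_arm(hand=[0.085,0.085,0.085,0.085,0.085], travel=[[0,0,0],[0,0,0],[0,0,0],[0,0,0],[0,0,0]], yaw=[0,0,0,0,0])

```text
time_s: 33.48
position: [0.5126, 0.1804, 0.2044]
tool_rot: [[-0.953, -0.303, -0.0], [-0.303, 0.953, -0.0], [0.0, 0.0, -1.0]]
ft_force: [-0.5, -0.3, 0.7]
grip_width: 0.0853
gripper_force: 0.0
```

```bash
python3 st.py
python3 - <<'E'
from ring import *
np.set_printoptions(suppress=True,precision=4)
w,k=pic('wrist','w6.png'); c=np.array([.5178,.3764])
for r in ring(w,k,c,z=.06): print(r,np.degrees(np.arctan2(*(r[3:]-c)[::-1])))
cv2.imwrite('pics/w6c.png',w)
E
```

```text
33.475 [0.5126 0.1804 0.2044] yaw 0.3078 F [-0.53 -0.33  0.68] T [0.004 0.027 0.002] -0.001
[431.1424 272.9975  17.625    0.5423   0.3701] -14.317866534123404
[456.1579 272.5963  24.875    0.5343   0.3939] 46.78456818597656
[421.1098 253.3486  19.0625   0.5256   0.3509] -72.89828520453841
[472.6062 252.3096  22.5625   0.5092   0.3988] 111.0164316451619
[458.6456 257.9414  29.9062   0.5189   0.3886] 84.92579892806002
[462.7354 232.833    8.5625   0.4936   0.3796] 172.36732218173682
[436.8582 232.4166  20.4688   0.5008   0.3556] -129.23450517109907
[462.8366 232.2642  31.4688   0.493    0.3795] 172.97028130284815
```

View pics/w6c.png

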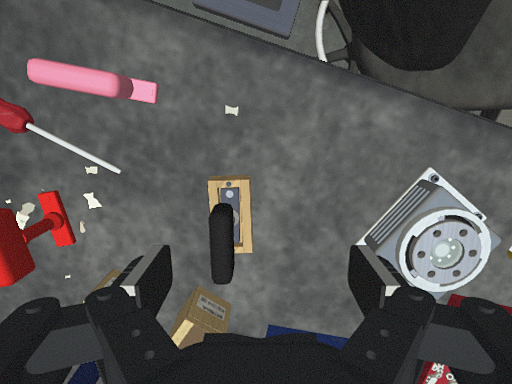

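The spanner stands upright in its rest exactly as in the first view: rest at (208–254, 177–253), handle end at (222,283). The reader ring has turned and nothing else has moved. Handing in.

```bash
python3 -c "
from rig import env
print(env.close_job())"
```

```text
the job is handed in; nothing more can be done
None
```

The ring is turned clockwise up to its stop (about 0.58 N m at the end), the spanner is standing back in its rest and released, nothing else looked disturbed in the last picture, and the job was handed in at about 33.5 s; the judge returned no verdict.

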